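# Snap the retaining clip onto the wheel-drive spindle with the fork tool

### The job

The potter's-wheel drive is open for service and its big gear is back on the spindle. Pick up the fork tool and, touching the clip with nothing but the tool, push the retaining clip that lies on the gear sideways into the groove of the spindle until it snaps fully home. Then lay the tool down on the bench clear of the drive, and leave the raw clay pigs standing where they are.

Things in the scene. Friction and masses are not known exactly. Their poses are not given: they have to be found in the camera images.
- drive: Potter's-wheel drive, fixed on the bench, cover off: grey base plate 270 x 200 mm (top 18 mm high), ivory nylon gear of 178 mm diameter flat on an upright steel spindle. Origin on the bench under the spindle axis, z up, x towards the small gear motor and pinion (no higher than 66 mm). The -x side is free: the clip lies there and is pushed roughly along the drive's +x.
- groove (a point): Bottom of the spindle's groove: on the spindle axis at the level of the gear's face, 64 mm above the bench; axes as drive. The groove is 22 mm in diameter and 8 mm high, from the gear's face to a 30 mm diameter shoulder. The face is flat out to 76 mm from the axis, the toothed rim outside it 3 mm lower. The spindle ends 46 mm above the face.
- clip: Dark spring-steel split clip, 6 mm thick, 52 mm long, 60 mm wide, 80 g, flat and loose on the gear's face, mouth roughly towards the spindle (within about 12 degrees of the drive's x). Origin on its underside at the centre of its seat: on the spindle axis when the clip is home. x points out of the mouth, z up. Tips at x = +22 mm. It slides easily (friction 0.2).
- clip_back (a point): Middle of the clip's straight back edge, where the fork pushes: 30 mm behind the clip's origin (x = -30 mm), 3 mm above its underside; the edge is straight from y = -22 to +22 mm. A tooth inside the back stops against the groove when the clip is home, with about 1 mm of play.
- clip_jaw_l (a joint): Spread of the clip's left (+y) springy jaw, rad: 0 at rest and when home; the other jaw acts alike. The mouth is 17 mm wide; the jaws meet the 22 mm groove when the clip's origin is about 18 mm short of the axis, spread to about 0.09 (each side bulges up to 2.5 mm) and close behind it. The push peaks at 9 to 15 N; over the last 6 mm the clip pulls itself home.
- fork_tool: Fork tool, 200 mm long, 0.2 kg, flat on the bench: wooden handle with brass ferrule, cranked steel shank, flat two-pronged steel fork. Origin on its underside below the best place to grip; x along the tool towards the prongs, z up. Handle x = -70 to +30 mm, 22 mm wide, 30 mm high. Shank 12 mm thick. Its underside is level: fork and handle both rest on the bench.
- fork_face (a point): Middle of the flat pushing face between the fork's prongs: at x = +95 mm of the tool, 4.5 mm above its underside. The fork is 9 mm thick; the prongs reach 36 mm further, are 67 mm apart inside and 84 mm over all: they straddle the clip with 3.5 mm to spare on each side.
- pig1: Raw clay figure of a seated pig, 52 mm wide and 66 mm tall, standing loose on the bench, 0.11 kg; origin at the centre of its foot, z up.
- pig2: Another such clay pig.
- pig3: Another such clay pig.
- pig4: Another such clay pig.

How it is judged (in metres and radians):
On the way, in this order (a step that is already met when the one before it is completed fails the run):
1. the fork tool presses on the clip while the clip is still outside the groove (contact force between fork_tool and clip above 1 N and horizontal distance between clip and groove above 0.008 m).
2. the clip is home in the groove: its seat within 4 mm of the spindle axis, lying flat at the groove's level (horizontal distance between clip and groove below 0.004 m and z of clip in the frame of groove between -0.004 and 0.004 m and angle between clip's own z axis and vertical below 0.12 rad), for 0.2 s.
At the end, for the whole second after the job is handed in: The clip sits in the spindle's groove (the centre of its seat within 4 mm of the axis, flat within 7 degrees, at the gear's face within 4 mm) and at rest; the fork tool lies at rest on the bench (origin lower than 30 mm), touching neither the drive nor the clip (all of step 2 and linear speed of each of clip, fork_tool below 0.02 m/s and height (world z) of fork_tool between -0.01 and 0.03 m and contact force between fork_tool and drive below 0.1 N and contact force between fork_tool and clip below 0.1 N).
It fails at once if the fingers or the arm touch the clip (contact force between any of the fingers, the arm and clip above 0.5 N).
It fails at once if a clay pig is knocked over or moved more than 30 mm (angle between any of pig1, pig2, pig3, pig4's own z axis and vertical above 0.5 rad or distance of any of pig1, pig2, pig3, pig4 from where it was at the start of the episode above 0.03 m).
It also fails if it takes over 61 s, if anything falls off the work surface, if the arm or the gripper's body presses on something with over 40 N, if the wrist force passes 120 N, or if a joint passes its speed limit or range.

### The arm

A 6-joint arm with a two-finger parallel gripper is mounted at the origin on the work surface. World frame = base frame: x ahead of the robot, y to its left, z up, the work surface at z = 0. Lengths are in mm, angles in rad, forces in N, time in s.
With the tool pointing down it reaches from about 325 to 875 mm from the base axis. Payload 4.4 kg.
Tool frame: the origin (TCP) lies on the centre line of the jaws, within the pads' length; the fingertips stand ahead of it and the grasp point (between the pads) lies 6 mm ahead of it (ctrl.tcp_to_tips is the z of the fingertips in the tool frame, in mm); z points along the fingers, y is the line along which they close (so a half turn about z gives the same grasp; the last joint's range is limited). The gripper opens to 85 mm and grips with 20 to 120 N. Pads are 22 mm wide; open, the fingers measure 114 mm over their backs; the gripper's body (76 mm by 85 mm) begins 54 mm behind the grasp point. The pads swing forward as they close: fully open they stand 13 mm farther back than shut.
Start: joints at [1.008, 0.207, 1.542, -0, 1.393, -0.15], TCP at [230.686, 526.699, 256.282] pointing down, gripper open.
Joint ranges: [-2.73, 2.73], [-0.86, 2.22], [0.23, 2.46], [-1.11, 4.25], [0.08, 2.63], [-2.82, 2.82]. Speed limits (rad/s): [2.79, 2.79, 3.14, 3.14, 3.14, 3.14].

### API

Orientations are given as a 3x3 rotation matrix whose columns are the frame's x, y, z axes.
In Python, from plant import ctrl, sensors, optics gives the robot as it stands. Calls block until the motion is done:
- ctrl.move_ptp(position, orientation): joint-space move of the TCP to a pose.
- ctrl.move_l(position, rot=None, vel=150, threshold=None): straight line of the TCP; rot=None keeps the orientation; vel is the mean speed in mm/s. With threshold (N) it stops when the force on the tool has changed by that much, and returns True; else False.
- ctrl.set_joints(angles): joint-space move.
- ctrl.gripper_to(opening, force=None): finger opening in mm; force is the grip in N (None keeps the last); returns when the fingers have stopped.
- ctrl.hold(seconds).
- ctrl.solve_ik(position, orientation): joint angles nearest the present ones, or None.
- sensors.read_state(): the state.
- optics.grab_frame(name): name is "side" or "top" or "wrist"; returns (picture, depth): 480x640x3 uint8, red, green, blue; 480x640 float32, mm along the optical axis (not along the pixel's ray), 0 where there is no reading.
- optics.camera_params(name): a dict with "mtx" (3x3 intrinsics, pixels), "R" (3x3) and "t" (3): a world point X has camera coordinates R X + t; the wrist camera has in their place "T_tool_cam" (4x4, takes a point from camera to tool coordinates, whose origin is the TCP and whose axes are the flange's). Camera axes: x right, y down, z forward; pixel columns grow to the right and rows downward; lengths in mm; the calibration is good to about 2 mm. A picture is of the moment at which its call begins: read the wrist's pose just before it. camera_params takes no time and is no camera call.
A pose or a line that the arm cannot do raises ctrl.MotionError and nothing moves.
- ctrl.finish_job(): hands the job in; it is judged then, once.
The state is a dict: "t": time; "q": joint angles; "qvel": joint speeds; "tau": joint torques, N m; "eef_pos": TCP position; "eef_rot": TCP orientation; "force": force on the tool from outside, world axes, zero at the start; "wrist_torque": the same for the moment, N m; "grip_width": finger opening in mm; "grasp_force": force on a finger pad.
Only numpy, scipy, OpenCV 4.12 (cv2) and the standard library are available. Lean on these libraries where they do the work, as an engineer would, in place of code of your own. Each camera call takes 0.05 s, during which the arm holds its last target. There are 200 camera calls.

## Working session

There is one attempt and no reset: what is moved stays moved. The work goes in short steps, each a Python script; the robot and the scene stay as the last script left them, time stands still between calls to the robot, and variables do not carry over. Pictures are saved under pics/ and viewed, at most 10 in all, crops included, and the job is handed in when it is done.

```bash
ls; mkdir -p pics
python3 - <<'E'
from plant import ctrl,sensors,optics
import cv2,numpy as np
for n in("side","top"):
    p,d=optics.grab_frame(n); np.savez(f"{n}.npz",p=p,d=d); cv2.imwrite(f"pics/{n}0.png",p[:,:,::-1])
    c=optics.camera_params(n); print(n,c["mtx"].round(1).tolist(),c["R"].round(3).tolist(),c["t"].round(1))
print(optics.camera_params("wrist")); print(sensors.read_state()["t"],ctrl.tcp_to_tips, sensors.read_state()["eef_rot"])
E
```

```text
pics
side [[586.9, 0.0, 320.2], [0.0, 586.9, 233.9], [0.0, 0.0, 1.0]] [[0.971, -0.239, 0.011], [-0.179, -0.758, -0.627], [0.158, 0.607, -0.779]] [-495.   151.2 1388.3]
top [[453.7, 0.0, 322.7], [0.0, 453.7, 237.2], [0.0, 0.0, 1.0]] [[0.091, -0.996, 0.008], [-0.972, -0.091, -0.215], [0.214, 0.012, -0.977]] [ -39.4  528.9 1045.4]
{'mtx': array([[416.88414849,   0.        , 322.99190495],
       [  0.        , 416.88414849, 239.2485547 ],
       [  0.        ,   0.        ,   1.        ]]), 'T_tool_cam': array([[-1.27534025e-03, -9.56183454e-01, -2.92765393e-01,
         7.45558003e+01],
       [ 9.99998797e-01, -1.47792522e-03,  4.70782850e-04,
         7.10370819e-01],
       [-8.82840130e-04, -2.92764440e-01,  9.56184189e-01,
        -1.16042463e+02],
       [ 0.00000000e+00,  0.00000000e+00,  0.00000000e+00,
         1.00000000e+00]])}
0.1 25.0 [[-9.15980532e-01  4.01221038e-01 -1.15877170e-03]
 [ 4.01222551e-01  9.15978934e-01 -1.74880442e-03]
 [ 3.59753337e-04 -2.06679614e-03 -9.99997799e-01]]
```

View pics/top0.png

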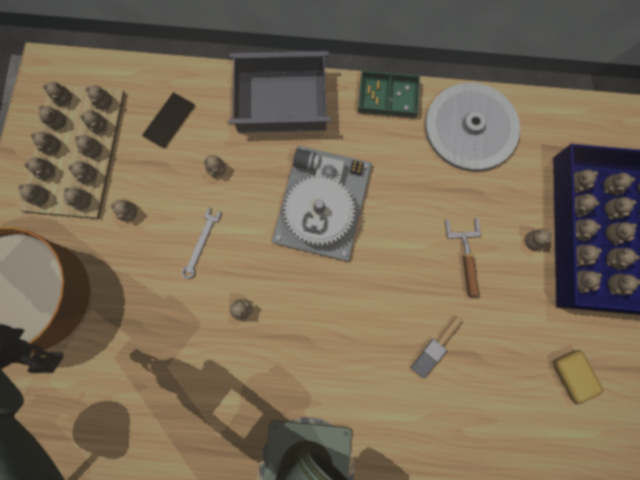

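View pics/side0.png

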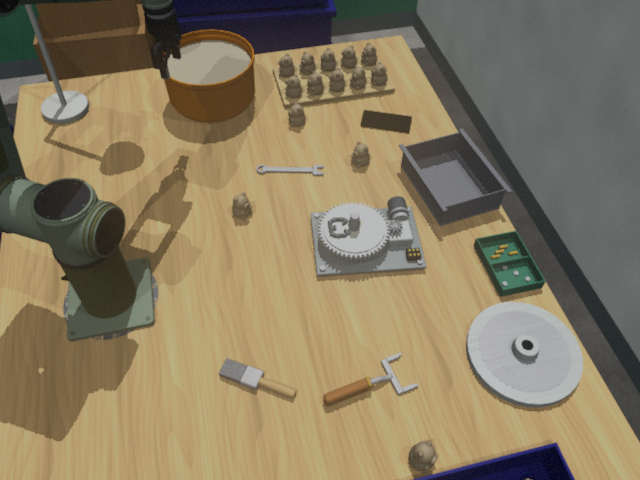

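Top view: fork tool handle around (471,277), fork crossbar at (463,236), spindle top (319,205), clip (314,222). The pigs stand at (215,167), (125,210), (240,308) and (538,240).

```bash
cat > h.py <<'E'
from plant import ctrl,sensors,optics
import cv2,numpy as np
def cam(n,st=None):
    c=optics.camera_params(n); K=c["mtx"]
    if n!="wrist": return K,c["R"],c["t"]
    T=np.eye(4);T[:3,:3]=st["eef_rot"];T[:3,3]=st["eef_pos"]
    M=np.linalg.inv(T@c["T_tool_cam"]); return K,M[:3,:3],M[:3,3]
def cast(C,uv,z):
    K,R,t=C; uv=np.atleast_2d(np.float64(uv)); o=-R.T@t
    d=np.c_[uv,np.ones(len(uv))]@np.linalg.inv(K).T@R
    return o+d*((z-o[2])/d[:,2])[:,None]
def proj(C,X):
    K,R,t=C; p=(np.atleast_2d(X)@R.T+t)@K.T; return p[:,:2]/p[:,2:]
def down(a): # tool down, tool x at heading a
    c,s=np.cos(a),np.sin(a); return np.array([[c,s,0],[s,-c,0],[0,0,-1.]])
def shot(name):
    st=sensors.read_state(); p,d=optics.grab_frame("wrist")
    np.savez(name+".npz",p=p,d=d,pos=st["eef_pos"],rot=st["eef_rot"]); cv2.imwrite(f"pics/{name}.png",p[:,:,::-1]); return cam("wrist",st),p,d
def load(name):
    f=np.load(name+".npz"); return cam("wrist",dict(eef_pos=f["pos"],eef_rot=f["rot"])),f["p"],f["d"]
E
python3 - <<'E'
from h import *
C=cam("top")
for n,uv,z in[("handleend",(474,296),15),("handlefront",(468,258),15),("face",(463,237),9),("spindle",(319,203),110),("clip",(314,222),70)]: print(n,cast(C,uv,z).round(0))
print("pigs",cast(C,[(215,167),(125,210),(240,308),(538,240)],30).round(0))
h=cast(C,(471,277),15)[0]; f=cast(C,(463,237),9)[0]
a=np.arctan2(*(f-h)[1::-1]); print(a)
s=cast(C,(319,203),110)[0]
for b in(0,np.pi):
  for x in (h,s): print(b,ctrl.solve_ik([x[0]-60*np.cos(b),x[1],300],down(b)))
E
```

```text
handleend [[ 427. -375.   15.]]
handlefront [[ 520. -358.   15.]]
face [[ 575. -346.    9.]]
spindle [[600.  25. 110.]]
clip [[563.  34.  70.]]
pigs [[ 695.  303.   30.]
 [ 560.  512.   30.]
 [ 344.  192.   30.]
 [ 579. -527.   30.]]
0.19942667203238373
0 [-8.82224746e-01  1.26596827e-01  1.54328128e+00 -4.44089210e-16
  1.47171455e+00  6.88571581e-01]
0 [-1.13872277e-01  1.01875711e-01  1.57063155e+00 -4.44089210e-16
  1.46908539e+00  1.45692405e+00]
3.141592653589793 [-7.35705759e-01  3.30133721e-01  1.29709638e+00 -4.44089210e-16
  1.51436255e+00 -2.30650209e+00]
3.141592653589793 [-9.30219115e-02  3.60005330e-01  1.25791950e+00 -4.44089210e-16
  1.52366783e+00 -1.66381824e+00]
```

```bash
python3 - <<'E'
from h import *
ctrl.gripper_to(60)
ctrl.move_ptp([575+52,30,300],down(0)); shot("drive1")
ctrl.move_ptp([510+52,-362,260],down(0.2)); shot("tool1")
print(sensors.read_state()["t"])
E
python3 -c "
import cv2;a=cv2.imread('pics/drive1.png');b=cv2.imread('pics/tool1.png');
cv2.imwrite('pics/both.png',cv2.resize(cv2.hconcat([a[:,100:540],b[:,100:540]]),(800,436)))"
```

```text
4.3333
```

View pics/both.png

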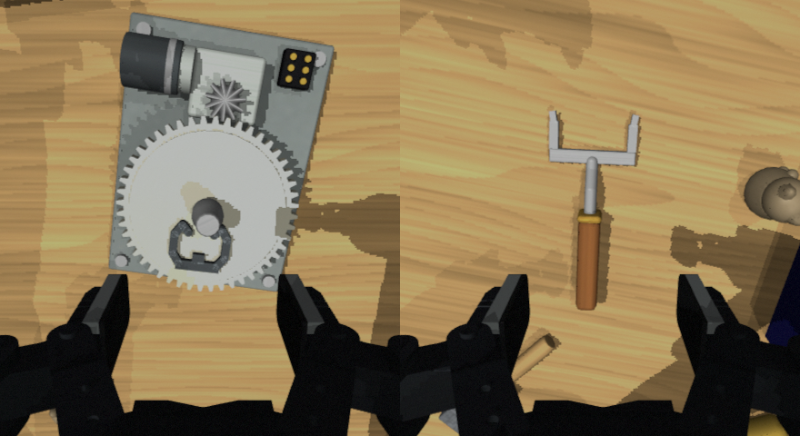

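The left half shows the drive with the clip's back edge near view pixel (197,268) and the spindle top at (208,224). The right half shows the tool lying with its prongs forward, the handle at (588,265) and the fork bar at (592,157).

```bash
cat >> h.py <<'E'
def cloud(C,d):
    K,R,t=C; v,u=np.mgrid[:480,:640]; P=np.stack([(u-K[0,2])/K[0,0]*d,(v-K[1,2])/K[1,1]*d,d],-1)
    P=(P-t)@R; P[d==0]=np.nan; return P
def big(m):
    n,l,s,_=cv2.connectedComponentsWithStats(m.astype(np.uint8)); return l==1+s[1:,4].argmax()
E
python3 - <<'E'
from h import *
C,p,d=load("drive1"); P=cloud(C,d); z=P[...,2]
reg=np.zeros(z.shape,bool); reg[100:325,220:435]=1
top=big(reg&(z>104)); print("spindle top",top.sum(),np.nanmedian(P[top],0).round(1),P[top].mean(0).round(1), np.argwhere(top).mean(0))
v,u=np.argwhere(top).mean(0); print(cast(C,(u,v),110))
g=p.astype(int).max(2); 
face=reg&(abs(z-64)<4)&(g>150); print("face z",np.nanmedian(z[face]), z[top].max())
clip=big(reg&(g<110)&(z>55)&(z<85)); print("clip",clip.sum(),np.nanmedian(z[clip]))
cv2.imwrite("pics/m.png",cv2.resize(np.hstack([p[150:320,220:435,::-1],np.repeat((clip*255)[150:320,220:435,None],3,2),np.repeat((np.clip((z-55)*8,0,255))[150:320,220:435,None],3,2)]).astype(np.uint8),None,fx=1.2,fy=1.2))
C,p,d=load("tool1"); hsv=cv2.cvtColor(p,cv2.COLOR_RGB2HSV).astype(int)
P=cloud(C,d); z=P[...,2]; reg=np.zeros(z.shape,bool); reg[100:345,220:400]=1
t=big(reg&(z>5)); print(t.sum())
hd=big(t&(hsv[...,1]>130)); st=t&(hsv[...,1]<70)
print("handle rect",cv2.minAreaRect(np.argwhere(hd)[:,::-1].astype(np.float32)),np.nanmedian(z[hd]),np.nanpercentile(z[st],[5,50,95]))
q=P[hd][:,:2]; r=cv2.minAreaRect(q.astype(np.float32)); print("handle xy",r)
fk=t&(np.arange(480)[:,None]<182); r=cv2.minAreaRect(P[fk][:,:2].astype(np.float32)); print("fork xy",r, np.nanmedian(z[fk]))
E
```

```text
spindle top 624 [638.1   0.  289.3] [ 6.372e+02 -4.000e-01  2.893e+02] [313.71955128 418.65064103]
[[545.28242529 -45.78611662 110.        ]]
face z 62.392113571545096 299.3779307758884
clip 1976 68.29734694652223
5472
handle rect ((306.8663330078125, 285.9910888671875), (27.025487899780273, 110.22850036621094), 0.8069294095039368) 27.822283215364287 [ 6.25227209  7.76741707 20.90659883]
handle xy ((479.97979736328125, -361.0064697265625), (103.66114044189453, 23.826555252075195), 9.38144302368164)
fork xy ((600.5366821289062, -341.8502197265625), (49.03498840332031, 84.26708221435547), 8.886093139648438) 7.4394427055383066<stdin>:9: RuntimeWarning: invalid value encountered in cast
```

View pics/m.png

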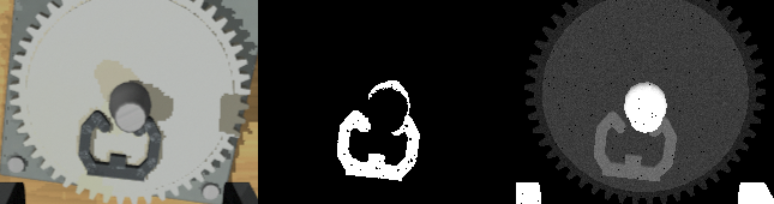

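The depth image separates the clip well: its back edge runs at the bottom, about (117,175) in the left panel, and the spindle is the bright blob at (645,105). Measuring those, then picking up the tool.

```bash
cat >> h.py <<'E'
def clipfit(C,p,d,vmax=330,ulim=(220,435)):
    P=cloud(C,d); z=P[...,2]; reg=np.zeros(z.shape,bool); reg[60:vmax,ulim[0]:ulim[1]]=1
    sp=big(reg&(z>100)&(z<120)); s=P[sp].mean(0)
    near=np.hypot(P[...,0]-s[0],P[...,1]-s[1])
    c=big(reg&(z>65.7)&(z<71)&(p.max(2)<115)&(near>17)&(near<85)); return s,P[c],c,sp
E
python3 - <<'E'
from h import *
C,p,d=load("drive1"); s,q,c,sp=clipfit(C,p,d)
print("spindle",s.round(1),sp.sum(),"clip n",len(q),q.mean(0).round(1))
r=cv2.minAreaRect(q[:,:2].astype(np.float32)); print(r)
# gear face centre from rim step circle
P=cloud(C,d);z=P[...,2]
b=cv2.boxPoints(r); print(b.round(1))
# back edge: bin along u, lowest pixel
v,u=np.nonzero(c); us=np.arange(u.min()+6,u.max()-5); vb=np.array([v[u==k].max() for k in us])
k=np.polyfit(us,vb,1); res=vb-np.polyval(k,us); k=np.polyfit(us[abs(res)<1.5],vb[abs(res)<1.5],1)
e=cast(C,[(us[0],np.polyval(k,us[0])+.5),(us[-1],np.polyval(k,us[-1])+.5)],70-1.6); dd=e[0]-e[1]; print("edge",e.round(1),"heading",np.degrees(np.arctan2(dd[1],dd[0]))-90,np.c_[us,vb][::6].tolist())
# gear rim
fm=big((abs(z-62.4)<1.2)&(p.max(2)>140)&(np.arange(480)[:,None]>120)); (cx,cy),rr=cv2.minEnclosingCircle(P[fm][:,:2].astype(np.float32)); print("face circle",cx,cy,rr)
# pick the tool
a=np.radians(9.1); o=np.array([497,-358])
ctrl.move_ptp([*o,120],down(a)); ctrl.move_l([*o,28],vel=100)
ctrl.gripper_to(10,force=100); print(sensors.read_state()["grip_width"])
ctrl.move_l([*o,150]); shot("held1"); st=sensors.read_state(); print(st["t"],st["grip_width"],st["grasp_force"],st["force"])
E
```

```text
spindle [602.6  28.2 107.6] 655 clip n 1554 [561.3  36.3  68.3]
((564.8316040039062, 35.52803421020508), (59.445770263671875, 50.90424728393555), 83.3984603881836)
[[536.1   8.9]
 [586.7   3.1]
 [593.5  62.1]
 [543.   68. ]]
edge [[542.1  60.1  68.4]
 [538.   10.   68.4]] heading -4.753293521404089 [[292, 290], [298, 295], [304, 296], [310, 297], [316, 297], [322, 298], [328, 299], [334, 299], [340, 296], [346, 291]]
face circle 599.966796875 27.55034065246582 77.06666564941406
20.05217136772424
7.5167 20.716970977045527 97.9425573348999 [-0.87386093 -0.08104699 -2.06143009]
```

View pics/held1.png

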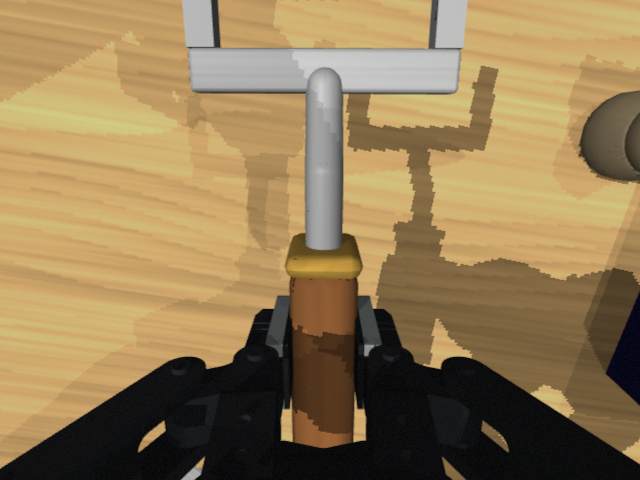

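The tool is held straight between the pads; the fork's pushing edge lies at row ~48, with the prongs' inner sides at columns 217 and 431. Measuring the face in the tool frame.

Run:
```python
from h import *
C,p,d=load("held1"); f=np.load("held1.npz"); P=(cloud(C,d)-f["pos"])@f["rot"]
g=p.astype(int); steel=(np.ptp(g,axis=2)<30)&(P[...,2]<40)&(np.arange(480)[:,None]<95)
us=np.r_[225:300,350:425]; vs=np.array([np.nonzero(steel[:,k])[0].min() for k in us]); k=np.polyfit(us,vs,1); print("edge slope",k[0],np.median(vs))
top=P[55:70,200:450][steel[55:70,200:450]]; A=np.c_[top[:,:2],np.ones(len(top))]; print("top plane (dx,dy,c)",np.linalg.lstsq(A,top[:,2],rcond=None)[0].round(3), np.median(top,0).round(1))
zc=np.median(top[:,2])
Ct=(C[0],)+(lambda T:(T[:3,:3],T[:3,3]))(np.linalg.inv(optics.camera_params("wrist")["T_tool_cam"]))
for z in(19,zc): print(z,cast(Ct,[(225,np.polyval(k,225)-.5),(425,np.polyval(k,425)-.5)],z).round(1).tolist())
row=steel[25]; q=np.nonzero(row)[0]; print("prong cols",q[0],q[-1],q[q<320].max(),q[q>320].min()); 
print("prong mids",cast(Ct,[((q[q<320].max()+q[q>320].min())/2,25)],19).round(1))
h=P[300:330,310:335].reshape(-1,3); print("handle",np.nanmedian(h,0).round(1),"handle edges")
print(P[-1,:,0][[310,330]])
```

```text
edge slope 0.00709803996266598 49.0
top plane (dx,dy,c) [2.8000e-02 2.0000e-03 1.9179e+01] [89.7  0.  21.7]
19 [[93.5, -29.7, 19.0], [93.1, 29.7, 19.0]]
21.737096960693425 [[93.9, -30.3, 21.7], [93.4, 30.3, 21.7]]
prong cols 184 464 218 431
prong mids [[99.5 -0.2 19. ]]
handle [15.1 -1.   0.7] handle edges
[10.5864112  11.41815549]
```

```bash
cat >> h.py <<'E'
S=np.array([600.5,27.8]); B=np.array([539.5,38.5]); H=np.radians(-11.); FX=93.5
def tcp(face,h=H): return np.array(face)-FX*np.array([np.cos(h),np.sin(h)])
E
python3 - <<'E'
from h import *
u=np.array([np.cos(H),np.sin(H)])
org=B+30*np.array([np.cos(np.radians(-5.7)),np.sin(np.radians(-5.7))])
n=np.array([-u[1],u[0]]); lat=(org-S)@n; print("lat",lat,"org",org)
st0=S-110*u+lat*n*0.9
ctrl.move_ptp([*tcp(st0),170],down(H)); ctrl.move_l([*tcp(st0),94],vel=80)
ctrl.move_l([*tcp(S-70*u+lat*n*0.9),94],vel=50)
shot("near"); p,d=optics.grab_frame("side"); cv2.imwrite("pics/near_s.png",cv2.resize(p[150:300,260:460,::-1],None,fx=2,fy=2))
st=sensors.read_state(); print(st["t"],st["force"],st["eef_pos"])
a=cv2.imread("pics/near.png")[:240,80:560]; b=cv2.imread("pics/near_s.png"); cv2.imwrite("pics/near2.png",np.hstack([cv2.resize(a,(400,200)),b[:200]]) if 0 else np.vstack([a,cv2.resize(b,(480,360))]))
E
```

```text
lat 1.635179768317606 org [569.3516671   35.52040751]
11.275 [ 0.59904649 -0.07474867 -1.19782014] [439.79974961  60.52578608  93.84527614]
```

View pics/near2.png

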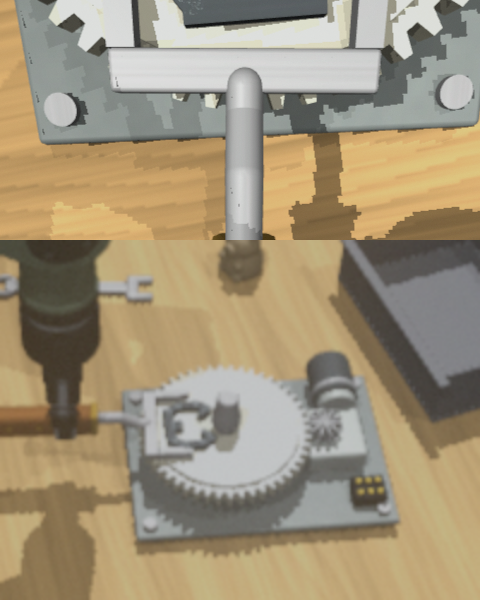

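The clip's back edge, (180,24)–(328,13), sits between the prongs (137 and 350), rotated a little, as measured. Pushing now.

Run:
```python
from h import *
u=np.array([np.cos(H),np.sin(H)]); n=np.array([-u[1],u[0]])
def go(x,l,**k):
    r=ctrl.move_l([*tcp(S-x*u+l*n),94],**k); st=sensors.read_state(); print(x,r,round(st["t"],2),(st["force"][:2]@u).round(1),(st["force"][:2]@n).round(1),st["force"][2].round(1)); return r
go(52,0.5,vel=25,threshold=15)
shot("mid")
for x in(46,42,38,35,33,31.5,30.5,29.5,28.7):
    if go(x,0,vel=15,threshold=25): break
shot("end"); st=sensors.read_state(); print(st["eef_pos"],((st["eef_pos"][:2]+FX*u)-S)@u)
go(33,0,vel=40); p,d=optics.grab_frame("side"); s=p[190:290,290:440,::-1]
a,b=[cv2.imread(f"pics/{k}.png")[:110,200:460] for k in("mid","end")]
cv2.imwrite("pics/res.png",np.vstack([np.hstack([a,b]),cv2.resize(s,(520,347),interpolation=cv2.INTER_CUBIC)]))
```

```text
52 False 12.15 0.5 0.2 -2.5
46 False 12.75 -4.4 0.2 -1.1
42 False 13.17 -11.6 0.9 3.5
38 False 13.58 -1.7 1.0 -2.3
35 False 13.93 -0.2 0.4 -0.9
33 False 14.22 -0.1 -0.1 -2.1
31.5 False 14.47 0.3 -0.8 -2.3
30.5 False 14.72 -0.0 -1.0 -2.0
29.5 False 14.97 -0.7 -0.4 -2.7
28.7 False 15.22 -0.3 -0.9 -2.4
[480.55745251  51.11694765  94.00582107] -28.68794842872026
33 False 15.53 0.5 0.2 -1.6
```

View pics/res.png

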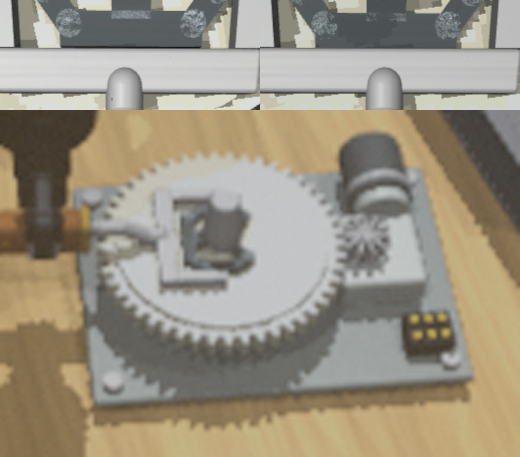

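The push peaked at about 12 N and then dropped, so the clip snapped in; the end picture shows its back edge clear ahead of the fork. Nudging on to confirm the stop, then withdrawing and looking from above.

Run:
```python
from h import *
u=np.array([np.cos(H),np.sin(H)])
def off(): st=sensors.read_state(); return (((st["eef_pos"][:2]+FX*u)-S)@u).round(2),(st["force"][:2]@u).round(1)
print(ctrl.move_l([*tcp(S-24*u),94],vel=10,threshold=8),off())
ctrl.move_l([*tcp(S-110*u),94],vel=80)
ctrl.move_l([*tcp(S-110*u),170],vel=120)
# lay the tool where it came from, a little further from pig4
a=np.radians(9.1); o=[490,-330]
ctrl.move_ptp([*o,150],down(a)); ctrl.move_l([*o,40],vel=100)
print(ctrl.move_l([*o,27.5],vel=20,threshold=4),sensors.read_state()["eef_pos"])
ctrl.gripper_to(60); ctrl.move_l([*o,130],vel=150)
ctrl.move_ptp([575+52,30,300],down(0)); C,p,d=shot("fin")
P=cloud(C,d); z=P[...,2]; b=S
r=np.hypot(P[...,0]-S[0],P[...,1]-S[1]); c=(z>65.7)&(z<71)&(p.max(2)<115)&(r<60)
v,uu=np.nonzero(c); q=P[c]; rect=cv2.minAreaRect(q[:,:2].astype(np.float32)); print(rect,c.sum()); print(cv2.boxPoints(rect).round(1).tolist())
fm=big((abs(z-62.4)<1.2)&(p.max(2)>140)&(np.arange(480)[:,None]>120)); print("face circle",cv2.minEnclosingCircle(P[fm][:,:2].astype(np.float32)),sensors.read_state()["t"])
t,_=optics.grab_frame("top"); cv2.imwrite("pics/fin2.png",np.hstack([cv2.resize(p[130:320,220:435,::-1],(430,380)),t[150:340,430:600,::-1].repeat(2,0).repeat(2,1)]))
```

```text
True (np.float64(-28.41), np.float64(-0.5))
True [ 489.9886973  -330.01332153   29.05284037]
((597.2440795898438, 28.661785125732422), (59.6082763671875, 50.70417022705078), 78.38844299316406) 1504
[[566.4000244140625, 4.599999904632568], [616.0999755859375, -5.599999904632568], [628.0999755859375, 52.79999923706055], [578.4000244140625, 63.0]]
face circle ((600.381103515625, 28.06270408630371), 76.90977478027344) 24.3917
```

View pics/fin2.png

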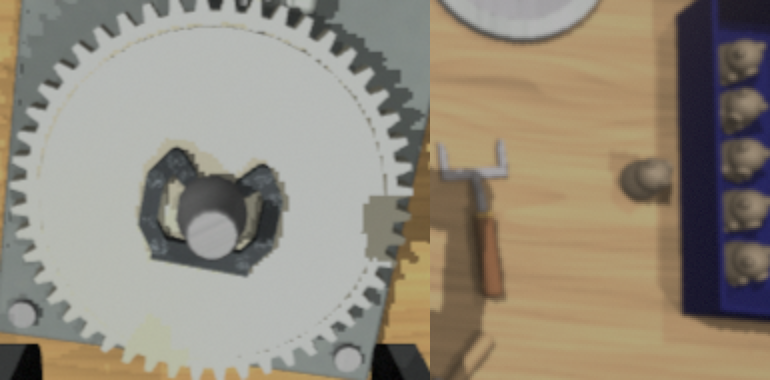

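The clip encloses the spindle (left panel, about (210,215)). Its seat is at (601.2, 27.8), about 1 mm from the axis. The tool lies flat on the bench and the nearby pig stands untouched.

```bash
python3 -c "
from plant import ctrl
ctrl.hold(0.3); print(ctrl.finish_job())"
```

```text
the job is handed in; nothing more can be done
None
```

The clip is snapped home in the spindle's groove, measured about 1 mm from the axis, the fork tool lies on the bench clear of the drive with the pigs left alone, and the job is handed in (about 25 s used, verdict not shown).

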